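# Tip sugar lumps from a hinged caddy into a bowl

### The job

Slide the blue bowl along the worktop, without lifting it and round the things there, until it stands under the mouth of the sugar caddy, then push the caddy's brass bar to tip the caddy slowly until its flap swings open and all four sugar lumps slide out into the bowl. Do not let the caddy topple over forwards; let it back down gently on its rest with the flap shut, and leave the bowl there and the other things undisturbed.

Things in the scene. Friction and masses are not known exactly. Their poses are not given: they have to be found in the camera images.
- stand: Low dark wooden stand of the sugar caddy, fixed to the worktop; base plate 122 (along its x) x 104 x 10 mm, its origin on the worktop, 9 mm ahead (towards the mouth) of the plate's centre; two cheeks at the mouth end, outer faces at y = +-50 mm, rise to 65 mm. Its -x axis points the way the caddy pours (mouth side), +x to the caddy's back, y along the pivot, z up
- pivot (a point): Pivot axis of the caddy, in the stand at x = -50, y = 0, z = 50 mm; the caddy turns about the stand's y axis through this point
- bar (a point): Middle of the caddy's brass push bar: round, 10 mm thick, 72 mm long along the stand's y, on two 8 mm uprights at its ends. With the caddy down it lies 50 mm behind and 130 mm above the pivot (180 mm above the worktop), on a radius of 139 mm. Push it from the back towards the mouth to tip the caddy, and let it follow back. The caddy's roof is 47 mm under the bar
- caddy (a joint): Tip angle of the caddy, a box 105 x 76 x 45 mm, clear sides and roof, white floor and back, steel counterweight under the rear: 0 = down on its rest, grows as it tips towards the mouth, to 1.4. It falls back by its weight until about 1.1 rad, then topples forwards; holding it takes at most about 4 N at the bar. The lumps start to slide at about 0.45 to 0.65 and are out by about 0.9
- flap (a joint): Swing of the blue flap (66 x 32 mm) that closes the caddy's mouth; hinged at the top front edge, 0 = shut, growing as it swings outwards. It hangs freely and swings open by gravity as the caddy tips, and shut as it goes down
- under_mouth (a point): Point on the worktop, 80 mm out from the pivot in the pouring direction, where the middle of the bowl should be to catch the lumps. The worktop's front edge is at x = 0.32 m; beyond x = 0.57 m a wall cabinet with a rail along its lower front edge hangs 0.54 m above the worktop: keep the wrist and forearm below or in front of it
- bowl: Loose round blue straight-sided bowl on the worktop, 120 mm across the rim, 96 mm across the foot, 40 mm high, wall 4 mm, inner floor 5 mm up, 0.2 to 0.45 kg; origin at the centre of its underside, z up. Fingertips put inside can drag it along by its wall. Under the mouth its rim is lower than the caddy at every tip angle
- lump1: One of four loose brown sugar lumps, 18 x 18 x 13 mm, lying in the caddy at the start, its floor 92 mm above the worktop; origin at the centre of its underside
- lump2: One of four loose brown sugar lumps, 18 x 18 x 13 mm, lying in the caddy at the start, its floor 92 mm above the worktop; origin at the centre of its underside
- lump3: One of four loose brown sugar lumps, 18 x 18 x 13 mm, lying in the caddy at the start, its floor 92 mm above the worktop; origin at the centre of its underside
- lump4: One of four loose brown sugar lumps, 18 x 18 x 13 mm, lying in the caddy at the start, its floor 92 mm above the worktop; origin at the centre of its underside
- garlic: Garlic bulb, about 50 mm across, 51 mm high; a bystander to be left alone; origin at the centre of its underside
- mill: Salt shaker with grey cap, 44 mm across, 90 mm high; a bystander to be left alone; origin at the centre of its underside
- spice_jar: Glass spice jar with red cap, 45 mm across, 106 mm high; a bystander to be left alone; origin at the centre of its underside
- lemon: Yellow lemon, 78 x 55 mm, 56 mm high, long axis along its x; a bystander to be left alone; origin at the centre of its underside
- tomato: Red tomato, 74 mm across, 69 mm high; a bystander to be left alone; origin at the centre of its underside
- onion: Brown onion, 83 mm across, 94 mm high; a bystander to be left alone; origin at the centre of its underside
- flat_tin: Flat rectangular tin, 63 x 105 mm, 26 mm high, long side along its y; a bystander to be left alone; origin at the centre of its underside

How it is judged (in metres and radians):
On the way, in this order (a step that is already met when the one before it is completed fails the run):
1. the bowl stands under the mouth (within 55 mm), the caddy still down (horizontal distance between bowl and under_mouth below 0.055 m and value of joint caddy below 0.08 rad), for 0.2 s.
2. the caddy is tipped (over 0.45 rad) and its flap has swung open (over 0.3 rad) (horizontal distance between bowl and under_mouth below 0.055 m and value of joint caddy above 0.45 rad and value of joint flap above 0.3 rad), for 0.2 s.
At the end, for the whole second after the job is handed in: All four sugar lumps lie still in the bowl, the bowl stands upright within 55 mm of the point under the mouth, the caddy is back down on its rest (under 0.05 rad) and the flap is shut (under 0.12 rad) (horizontal distance between each of lump1, lump2, lump3, lump4 and bowl below 0.055 m and z of each of lump1, lump2, lump3, lump4 in the frame of bowl below 0.045 m and linear speed of each of lump1, lump2, lump3, lump4 below 0.03 m/s and horizontal distance between bowl and under_mouth below 0.055 m and angle between bowl's own z axis and vertical below 0.1 rad and linear speed of bowl below 0.02 m/s and value of joint caddy below 0.05 rad and value of joint flap below 0.12 rad); the robot touches nothing.
It fails at once if the caddy topples over forwards (past 1.2 rad) (value of joint caddy above 1.2 rad).
It fails at once if the caddy is jerked or slammed (faster than 3 rad/s) (velocity of joint caddy above 3 rad/s or velocity of joint caddy below -3 rad/s).
It fails at once if the bowl is lifted more than 25 mm off the worktop or tilted more than 0.4 rad (height (world z) of bowl above 0.025 m or angle between bowl's own z axis and vertical above 0.4 rad).
It fails at once if a bystander is moved more than 30 mm (distance of any of garlic, mill, spice_jar, lemon, tomato, onion, flat_tin from where it was at the start of the episode above 0.03 m).
It also fails if it takes over 64 s, if anything falls off the work surface, if the arm or the gripper's body presses on something with over 40 N, if the wrist force passes 120 N, or if a joint passes its speed limit or range.

### The arm

A 7-joint arm with a two-finger parallel gripper is mounted at the origin on a cart in front of the work surface, level with it; the furniture and walls round the work are solid. World frame = base frame: x ahead of the robot, y to its left, z up, the work surface at z = 0. Lengths are in mm, angles in rad, forces in N, time in s.
With the tool pointing down it reaches from about 400 to 850 mm from the base axis. Payload 6.9 kg.
Tool frame: the origin (TCP) lies at the very end of the fingers, on their centre line; the grasp point (between the pads) lies 19 mm behind it; z points along the fingers, y is the line along which they close (so a half turn about z gives the same grasp; the last joint's range is limited). The gripper opens to 85 mm and grips with 20 to 120 N. Pads are 22 mm wide; open, the fingers measure 114 mm over their backs; the gripper's body (76 mm by 85 mm) begins 54 mm behind the grasp point. The pads swing forward as they close: fully open they stand 13 mm farther back than shut.
Start: joints at [-1.22, 0.507, -0.238, 1.5, 0.126, 1.149, -0.155], TCP at [151.496, 606.35, 231.275] pointing down, gripper open.
Joint ranges: [-3.08, 3.08], [-0.24, 2.05], [-1.43, 1.35], [0, 2.5], [-1.52, 4.66], [0.17, 1.96], [-2.89, 2.89]. Speed limits (rad/s): [2.39, 2.39, 3.14, 3.14, 3.14, 3.14, 3.14].

### API

Orientations are given as a rotation vector (axis times angle).
In Python, from bench import manip gives the robot as it stands.
- The arm moves only by the shell command python3 -m pendant 'ROWS' [OPENING]. ROWS is text: rows parted by semicolons, each of 6 numbers parted by spaces: the shift along the tool's x, y, z each as a share of 0.5 m, from -1 to 1, then the turn, a rotation vector about the tool's x, y, z each as a share of pi/4 rad, from -1 to 1. In form: tx ty tz ax ay az; .... A call has 1 to 12 rows; each row is the pose to reach, as a shift and turn from the pose commanded when the call began, along the tool's axes at that moment; what a row does not reach only later rows make up. A row lasts 1/12 s, in which the tool goes at most 41.7 mm and 7.16 degrees, less where a joint would pass 70% of its speed; a pose out of reach is approached as far as the arm can. A call with a number of a shift or a turn outside -1 to 1 is refused whole. A call with a gripper value outside its range is refused whole. OPENING is the opening, from 0 (shut) to 1 (fully open), set as the call begins (- or left out, the last holds). The fingers move at their own pace and stop on an object; the grip force is fixed at half the most. Time passes only in rows, so rows that repeat a pose let the fingers close. It gives the time, the measured TCP pose, the force, the opening and the grip force at its end, in the units of the state.
- manip.get_obs(): the state, without advancing time (a new reading comes with each control period).
- manip.capture(name): name is "side" or "top" or "wrist"; returns (picture, depth): 400x640x3 uint8, red, green, blue; 400x640 float32, mm along the optical axis (not along the pixel's ray), 0 where there is no reading.
- manip.camera_model(name): a dict with "fx", "fy", "cx", "cy" (pixels), "D" ([k1, k2, p1, p2, k3] as OpenCV has them; the pictures are not rectified), "R" (3x3) and "t" (3): a world point X has camera coordinates R X + t; the wrist camera has in their place "T_tool_cam" (4x4, takes a point from camera to tool coordinates, whose origin is the TCP and whose axes are the flange's). Camera axes: x right, y down, z forward; pixel columns grow to the right and rows downward; lengths in mm; the calibration is good to about 2 mm. A picture is of the moment at which its call begins: read the wrist's pose just before it. camera_model takes no time and is no camera call.
- manip.hand_in(): hands the job in; it is judged then, once.
The state is a dict: "t": time; "joint_pos": joint angles; "qvel": joint speeds; "effort": joint torques, N m; "tool_pos": TCP position; "ee_rot": TCP orientation; "wrist_force": force on the tool from outside, world axes, zero at the start; "torque": the same for the moment, N m; "opening": finger opening in mm; "grasp_force": force on a finger pad.
Only numpy, scipy, OpenCV 4.12 (cv2) and the standard library are available. Lean on these libraries where they do the work, as an engineer would, in place of code of your own. Each camera call takes 0.05 s, during which the arm holds its last target. There are 200 camera calls.

## Working session

There is one attempt and no reset: what is moved stays moved. The work goes in short steps, Python scripts to look and compute and a shell command to move; the robot and the scene stay as the last step left them, time stands still between calls to the robot, and variables do not carry over. Pictures are saved under pics/ and viewed, at most 10 in all, crops included, and the job is handed in when it is done.

```bash
mkdir -p pics; ls
python3 - <<'E'
from bench import manip
import cv2,numpy as np
o=manip.get_obs();print(o)
for n in("top","side"):
    p,d=manip.capture(n);cv2.imwrite(f"pics/{n}0.png",p[...,::-1]);np.savez(f"pics/{n}0.npz",p=p,d=d)
    print(n,manip.camera_model(n))
E
```

```text
pics
{'t': 0.0, 'joint_pos': array([-1.22050829,  0.50832491, -0.23750623,  1.50114528,  0.12568435,
        1.14889232, -0.1547946 ]), 'qvel': array([ 0.00046516, -0.00040486,  0.00033761,  0.00057075,  0.00189868,
       -0.00030508, -0.0002746 ]), 'effort': array([-4.18659556e-04, -6.20586848e+01, -2.18727864e+00, -2.49653792e+01,
        1.25269202e-02,  1.18256177e-02, -1.73523455e-05]), 'tool_pos': array([151.42682277, 605.85541984, 230.4327598 ]), 'ee_rot': array([-3.83527440e-01, -3.11790358e+00,  2.78570451e-03]), 'wrist_force': array([-0.1075059 ,  0.71959275,  0.097416  ]), 'torque': array([0.00073641, 0.03559203, 0.04933548]), 'grasp_force': 0.0, 'opening': 85.32479306131756}
top {'fx': 381.16946494776494, 'fy': 381.16946494776494, 'cx': 324.87900579105855, 'cy': 203.08201987927956, 'D': array([0.02719915, 0.        , 0.        , 0.        , 0.        ]), 'R': array([[ 0.02600532, -0.99959757,  0.01133254],
       [-0.99483788, -0.02699051, -0.09782182],
       [ 0.09808832, -0.00873015, -0.99513942]]), 't': array([ -25.0982519 ,  522.24620408, 1292.24125182])}
side {'fx': 457.2412920544536, 'fy': 457.2412920544536, 'cx': 317.3152668072015, 'cy': 191.45047678978372, 'D': array([-0.03632737,  0.        ,  0.        ,  0.        ,  0.        ]), 'R': array([[ 0.99916147, -0.03678047,  0.01798773],
       [ 0.0037267 , -0.35581045, -0.93455071],
       [ 0.04077344,  0.9338341 , -0.35537502]]), 't': array([-504.91319368,  126.51310641, 1407.07745871])}
```

View pics/top0.png

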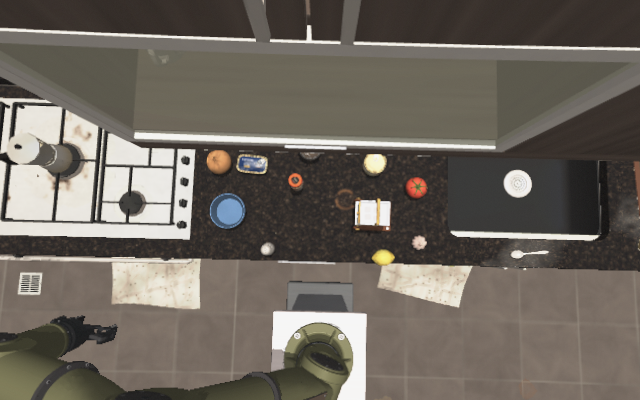

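View pics/side0.png

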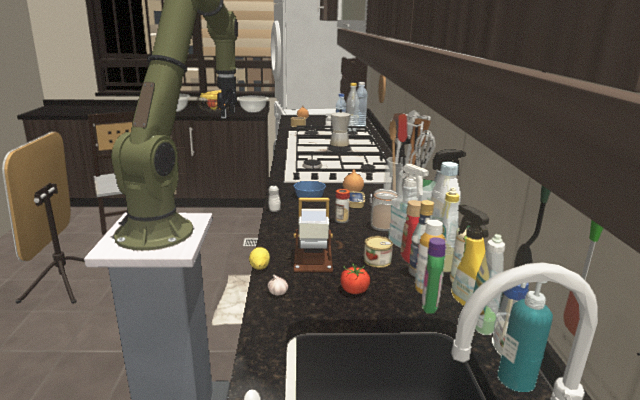

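The top view shows the bowl at (227,211), caddy (373,213), jar (295,181), mill (267,249), lemon (383,257), garlic (419,242), tomato (416,187), onion (218,161) and tin (252,164). The side view shows the caddy at (313,235). Next I'll enlarge the caddy and measure.

```bash
cat > h.py <<'E'
import cv2,numpy as np
from bench import manip
from scipy.spatial.transform import Rotation as Ro
def ray(cm,uv):
    K=np.array([[cm['fx'],0,cm['cx']],[0,cm['fy'],cm['cy']],[0,0,1]])
    n=cv2.undistortPoints(np.array(uv,float).reshape(-1,1,2),K,np.array(cm['D'])).reshape(-1,2)
    d=np.c_[n,np.ones(len(n))]@cm['R']; c=-cm['R'].T@cm['t']; return c,d
def onz(name,uv,z):
    c,d=ray(manip.camera_model(name),uv); return c+d*((z-c[2])/d[:,2])[:,None]
def cloud(name,d):
    cm=manip.camera_model(name); v,u=np.mgrid[:400,:640]
    c,r=ray(cm,np.c_[u.ravel(),v.ravel()]); P=c+r*d.ravel()[:,None]; return P.reshape(400,640,3)
E
python3 - <<'E'
from h import *
T=np.load("pics/top0.npz");S=np.load("pics/side0.npz")
a=cv2.resize(T['p'][185:245,335:415],(400*1,300),interpolation=cv2.INTER_CUBIC)
b=cv2.resize(S['p'][190:280,280:380-20],(400,450),interpolation=cv2.INTER_CUBIC)
im=np.zeros((450,800,3),np.uint8);im[:300,:400]=a;im[:,400:]=b
cv2.imwrite("pics/crop.png",im[...,::-1])
P=cloud("top",T['d'])
def blob(x0,x1,y0,y1):
    m=P[y0:y1,x0:x1].reshape(-1,3);d=T['d'][y0:y1,x0:x1].ravel()
    m=m[(d>0)&(m[:,2]>15)&(m[:,2]<250)];return m
for n,b in dict(bowl=(200,255,190,232),caddy=(345,400,192,236),jar=(283,308,168,196),mill=(257,277,238,260),lemon=(368,398,246,266),garlic=(409,430,233,252),tom=(402,430,174,202),onion=(205,232,147,176),tin=(234,270,152,176),can=(360,388,150,178)).items():
    m=blob(*b)
    if len(m): print(n,len(m),m.min(0).round(),m.max(0).round(),np.median(m,0).round())
hs=cv2.cvtColor(T['p'],cv2.COLOR_RGB2HSV)
m=cv2.inRange(hs,(95,80,50),(125,255,255));m[:190]=0;m[235:]=0;m[:,:200]=0;m[:,258:]=0
c=max(cv2.findContours(m,0,1)[0],key=cv2.contourArea);print(cv2.fitEllipse(c))
print("bowl",onz("top",[cv2.fitEllipse(c)[0]],40))
E
```

```text
bowl 344 [427. 263.  15.] [544. 380.  45.] [491. 342.  32.]
caddy 933 [ 432. -215.   17.] [ 540. -106.  189.] [ 484. -157.  132.]
jar 193 [565.  68.  18.] [608. 112. 110.] [582.  89. 104.]
mill 137 [340. 160.  30.] [381. 198.  92.] [362. 175.  80.]
lemon 271 [ 316. -248.   22.] [ 367. -174.   60.] [ 341. -207.   46.]
garlic 149 [ 373. -361.   18.] [ 418. -315.   49.] [ 395. -335.   33.]
tom 368 [ 548. -360.   24.] [ 617. -287.   66.] [ 581. -320.   49.]
onion 479 [614. 319.  26.] [694. 399.  94.] [651. 352.  62.]
tin 509 [621. 197.  15.] [687. 300.  32.] [653. 250.  22.]
can 386 [ 627. -213.   16.] [ 691. -138.   62.] [ 659. -175.   54.]
((226.93637084960938, 210.43373107910156), (34.26657485961914, 34.80815887451172), 47.352149963378906)
bowl [[487.20745214 320.93215931  40.        ]]
```

View pics/crop.png

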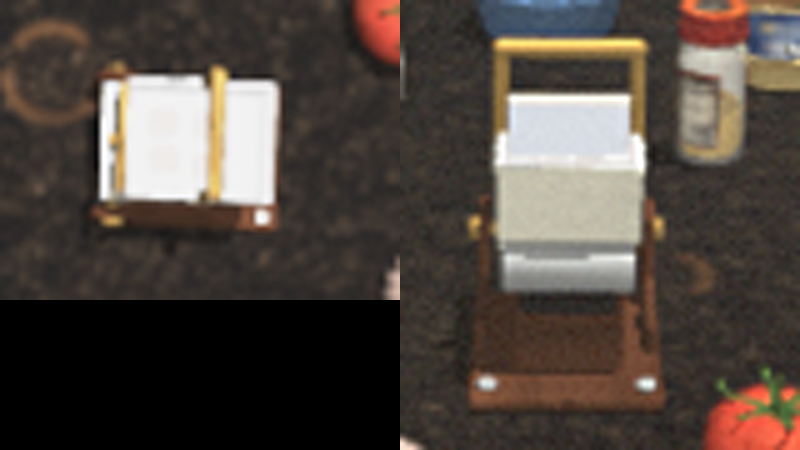

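The crop shows the caddy's white back and counterweight facing −y and its mouth facing +y. In the crop, the bar runs from (218,68) to (213,200) and the pivot pins are at (118,68) and (112,220).

```bash
cat >> h.py <<'E'
RT=np.array([[0,1,0],[1,0,0],[0,0,-1.]])  # tool x=+Y, y=+X, z=-Z
def calc(*targets):
    o=manip.get_obs();R=Ro.from_rotvec(o['ee_rot']);p=np.array(o['tool_pos'])
    rv=(R.inv()*Ro.from_matrix(RT)).as_rotvec()
    print("t",round(o['t'],2),"p",p.round(1),"turn share",(rv/(np.pi/4)).round(3),"F",np.round(o['wrist_force'],1))
    for T in targets: print(T,"->",(R.inv().apply(np.array(T)-p)/500).round(4))
E
python3 - <<'E'
from h import *
T=np.load("pics/top0.npz");S=np.load("pics/side0.npz")
f=lambda c,z:onz("top",[(335+(c[0]+.5)/5-.5,185+(c[1]+.5)/5-.5)],z)[0].round(1)
print("pins",f((118,68),50),f((112,220),50),"bar",f((218,68),182),f((213,200),182),"roof edges front/back",f((102,140),137),f((279,140),137))
g=lambda c,z:onz("side",[(280+(c[0]+.5)/5-.5,190+(c[1]+.5)/5-.5)],z)[0].round(1)
print("side: bar ends",g((495,46)-np.array((400,0)),180),g((646,46)-np.array((400,0)),180),"plate back corners",g((70,408),0),g((264,408),0),"pins",g((75,225),50),g((258,225),50))
P=cloud("top",T['d'])
for x0,x1 in((150,192),(192,200)):
  m=P[190:240,x0:x1].reshape(-1,3);print(np.percentile(m[:,2],[5,50,90,99]).round(),m.min(0).round(),m.max(0).round())
q=S['p'];hs=cv2.cvtColor(q,cv2.COLOR_RGB2HSV)
calc((475,425,120),(480,410,25))
E
```

```text
pins [ 540.1 -123.9   50. ] [ 436.8 -121.6   50. ] bar [ 526.7 -172.2  182. ] [ 446.1 -170.1  182. ] roof edges front/back [ 484.1 -106.1  137. ] [ 487.2 -218.   137. ]
side: bar ends [ 446.6 -167.   180. ] [ 526.4 -166.3  180. ] plate back corners [ 434.  -232.6    0. ] [ 536.8 -233.2    0. ] pins [ 435.6 -115.8   50. ] [ 539.8 -115.9   50. ]
[ 3.  9. 39. 50.] [384.   0.  -7.] [ 558.  600. 1337.]
[-6. -1.  3. 10.] [388.   0. -10.] [ 560.  455. 1337.]
t 0.1 p [151.4 605.9 230.5] turn share [-2.000e-03  1.000e-03  1.688e+00] F [-0.6  0.2  0.8]
(475, 425, 120) -> [-0.7156 -0.1939  0.2214]
(480, 410, 25) -> [-0.7326 -0.2203  0.4114]
```

```bash
python3 -m pendant '-0.2 -0.05 0 0 0 0.2; -0.4 -0.1 0 0 0 0.5; -0.7 -0.19 0 0 0 0.85; -0.7 -0.19 0 0 0 0.85; -0.7 -0.19 0 0 0 0.85; -0.7 -0.19 0 0 0 0.85; -0.7 -0.19 0 0 0 0.85; -0.7 -0.19 0 0 0 0.85; -0.7 -0.19 0 0 0 0.85; -0.7 -0.19 0 0 0 0.85; -0.7 -0.19 0 0 0 0.85' 1; python3 -c "
from h import *
calc((475,420,120),(482,410,25))"
```

```text
t: 1.02
tool_pos: [469.9, 427.3, 230.5]
ee_rot: [1.39, 2.817, -0.002]
wrist_force: [-0.8, 0.6, 0.1]
opening: 85.3
grasp_force: 0.0
t 1.02 p [469.9 427.3 230.5] turn share [-0.001  0.002  0.833] F [-0.8  0.6  0.1]
(475, 420, 120) -> [-0.0177 -0.0005  0.2211]
(482, 410, 25) -> [-0.0419 -0.0013  0.4111]
```

```bash
python3 -m pendant '-0.02 0 0.05 0 0 0.2; -0.02 0 0.1 0 0 0.4; -0.02 0 0.2 0 0 0.833; -0.02 0 0.22 0 0 0.833; -0.02 0 0.22 0 0 0.833; -0.02 0 0.22 0 0 0.833; -0.02 0 0.22 0 0 0.833; -0.02 0 0.22 0 0 0.833'; python3 -c "
from h import *
calc((484,405,22))
p,d=manip.capture('top');cv2.imwrite('pics/t1.png',cv2.resize(p[120:280,150:310],(640,640))[20:620,:,::-1])"
```

```text
t: 1.68
tool_pos: [473.6, 422.7, 122.1]
ee_rot: [-2.211, -2.232, -0.002]
wrist_force: [-0.9, 0.4, 0.8]
opening: 85.4
grasp_force: 0.0
t 1.68 p [473.6 422.7 122.1] turn share [ 0.001 -0.002  0.012] F [-0.9  0.4  0.8]
(484, 405, 22) -> [-0.0359  0.0203  0.2001]
```

View pics/t1.png

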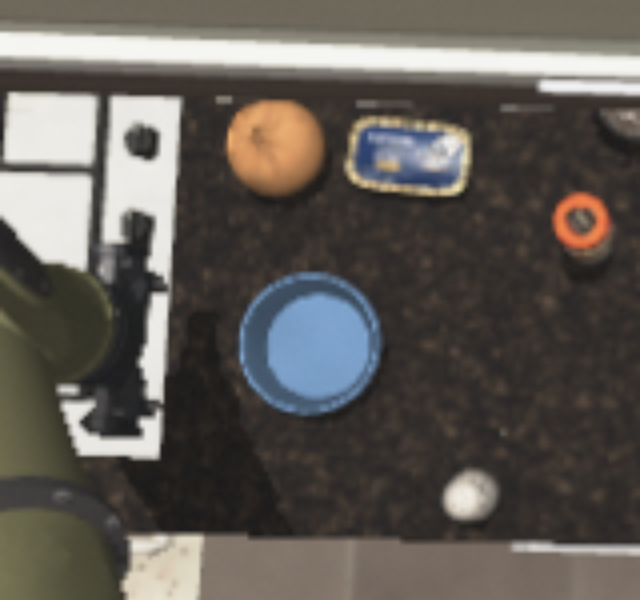

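The gripper is at crop (120,340), left of the bowl at (310,342). The lane between the jar and the shaker is free.

```bash
python3 -m pendant '-0.03 0.018 0.05 0 0 0.012; -0.03 0.018 0.12 0 0 0.012; -0.03 0.018 0.18 0 0 0.012; -0.03 0.018 0.205 0 0 0.012; -0.03 0.018 0.205 0 0 0.012; -0.05 0.018 0.205 0 0 0.012; -0.07 0.018 0.205 0 0 0.012; -0.085 0.018 0.205 0 0 0.012; -0.1 0.018 0.205 0 0 0.012; -0.115 0.018 0.205 0 0 0.012; -0.13 0.018 0.205 0 0 0.012; -0.145 0.018 0.205 0 0 0.012'; python3 -c "
from h import *
calc((484,60,20))
p,d=manip.capture('top');cv2.imwrite('pics/t2.png',cv2.resize(p[120:280,150:310],(640,640))[20:620,:,::-1])"
```

```text
t: 2.73
tool_pos: [483.9, 349.3, 19.7]
ee_rot: [-2.227, -2.216, -0.004]
wrist_force: [0.3, 3.8, 3.1]
opening: 84.9
grasp_force: 2.2
t 2.73 p [483.9 349.3  19.7] turn share [ 0.002 -0.003 -0.006] F [0.3 3.8 3.1]
(484, 60, 20) -> [-0.5786  0.0029 -0.0017]
```

View pics/t2.png

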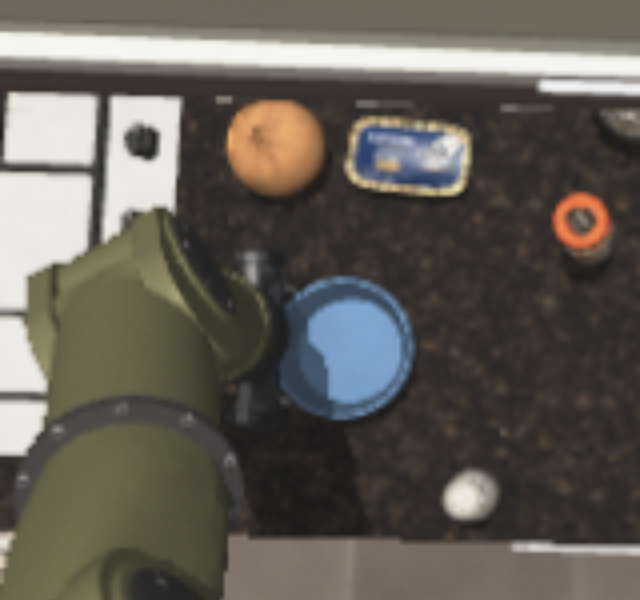

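The bowl moved from crop (310,342) to (346,348) and sits between the two fingers. I'll keep pushing.

```bash
python3 -m pendant '-0.02 0 0 0 0 0; -0.045 0 0 0 0 0; -0.075 0 0 0 0 0; -0.105 0 0 0 0 0; -0.135 0 0 0 0 0; -0.165 0 0 0 0 0; -0.195 0 0 0 0 0; -0.225 0 0 0 0 0; -0.255 0 0 0 0 0; -0.285 0 0 0 0 0; -0.31 0 0 0 0 0; -0.33 0 0 0 0 0'
cat > bowl.py <<'E'
from h import *
import sys
p,d=manip.capture('top')
hs=cv2.cvtColor(p,cv2.COLOR_RGB2HSV);m=cv2.inRange(hs,(95,80,40),(125,255,255));m[:180]=0;m[240:]=0;m[:,:200]=0;m[:,380:]=0
c=max(cv2.findContours(m,0,1)[0],key=cv2.contourArea);r=c[:,0].astype(float)
P=onz("top",r,40)[:,:2];h=P[:,1]<np.median(P[:,1])+10   # leading (unhidden) half
A=np.c_[2*P[h],np.ones(h.sum())];s=np.linalg.lstsq(A,(P[h]**2).sum(1),rcond=None)[0]
print("bowl",s[:2].round(1),"r",np.sqrt(s[2]+s[0]**2+s[1]**2).round(1),"min y",P[:,1].min().round(1))
calc((487,18,20))
E
python3 bowl.py
```

```text
t: 3.78
tool_pos: [482.2, 181.6, 18.7]
ee_rot: [2.229, 2.214, -0.002]
wrist_force: [0.4, 3.6, 2.3]
opening: 85.7
grasp_force: 2.1
bowl [482.3 125.6] r 58.6 min y 65.8
t 3.83 p [482.2 179.4  18.7] turn share [-0.001  0.003 -0.011] F [ 0.2 -1.2  1.2]
(487, 18, 20) -> [-0.3228  0.0124 -0.0019]
```

```bash
python3 -m pendant '-0.02 0.002 0 0 0 0; -0.045 0.004 0 0 0 0; -0.075 0.006 0 0 0 0; -0.105 0.008 0 0 0 0; -0.135 0.01 0 0 0 0; -0.165 0.01 0 0 0 0; -0.195 0.01 0 0 0 0; -0.225 0.01 0 0 0 0; -0.255 0.01 0 0 0 0; -0.28 0.01 0 0 0 0; -0.3 0.01 0 0 0 0; -0.315 0.01 0 0 0 0'; python3 bowl.py
```

```text
t: 4.83
tool_pos: [486.3, 25.3, 18.5]
ee_rot: [-2.227, -2.215, 0.001]
wrist_force: [0.4, 1.8, 0.1]
opening: 85.1
grasp_force: 1.1
bowl [487.1 -37.4] r 51.7 min y -87.8
t 4.88 p [486.4  23.9  18.6] turn share [-0.001  0.002 -0.009] F [-0.3 -0.8  0.2]
(487, 18, 20) -> [-0.0117  0.0014 -0.0028]
```

```bash
python3 -m pendant '-0.008 0 0 0 0 0; -0.016 0 0 0 0 0; -0.016 0 0 0 0 0; 0.01 0 0 0 0 0; 0.08 0 0 0 0 0; 0.08 0 -0.08 0 0 0; 0.08 0 -0.16 0 0 0; 0.08 0 -0.24 0 0 0; 0.08 0 -0.32 0 0 0; 0.08 0 -0.4 0 0 0; 0.08 0 -0.48 0 0 0; 0.08 0 -0.52 0 0 0'
python3 - <<'E'
from h import *
calc((487,-225,270),(487,-225,165),(487,-190,165))
p,d=manip.capture('top');q,e=manip.capture('side')
im=np.zeros((450,800,3),np.uint8);im[:300,:400]=cv2.resize(p[185:245,320:400],(400,300));im[:,400:]=cv2.resize(q[180:270,280:360],(400,450))
cv2.imwrite('pics/t3.png',im[...,::-1])
E
```

```text
t: 5.88
tool_pos: [488.0, 66.8, 283.7]
ee_rot: [2.224, 2.213, 0.008]
wrist_force: [0.9, 0.4, -0.3]
opening: 85.3
grasp_force: 0.0
t 5.88 p [488.   66.8 283.7] turn share [ 0.008 -0.001 -0.006] F [ 0.9  0.4 -0.3]
(487, -225, 270) -> [-0.5836  0.0006  0.0269]
(487, -225, 165) -> [-0.5838 -0.0007  0.2369]
(487, -190, 165) -> [-0.5138 -0.001   0.2369]
```

View pics/t3.png

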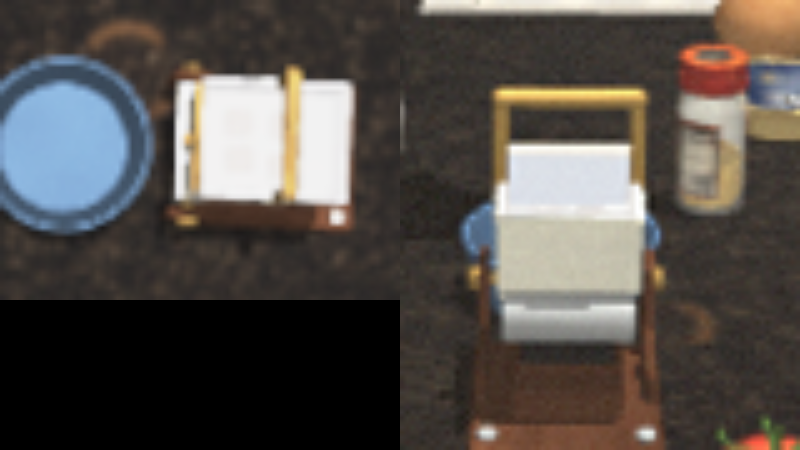

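The bowl's centre is at crop (63,145), about 83 mm ahead of the pivot pins at x≈190, and the caddy is still down. Next I'll go behind the bar with the fingers shut.

```bash
python3 -m pendant '-0.08 0 0 0 0 0; -0.16 0 0 0 0 0; -0.24 0 0 0 0 0; -0.32 0 0 0 0 0; -0.4 0 0 0 0 0; -0.48 0 0 0 0 0; -0.56 0 0 0 0 0; -0.6 0 0 0 0 0; -0.6 0 0 0 0 0; -0.6 0 0.06 0 0 0; -0.6 0 0.12 0 0 0; -0.6 0 0.15 0 0 0' 0; python3 -c "
from h import *
calc((487,-205,164),(487,-188,164))"
```

```text
t: 6.98
tool_pos: [483.8, -231.8, 199.9]
ee_rot: [-2.223, -2.213, 0.003]
wrist_force: [0.5, 0.2, 0.0]
opening: -0.0
grasp_force: 0.0
t 6.98 p [ 483.8 -231.8  199.9] turn share [-0.006 -0.003 -0.006] F [0.5 0.2 0. ]
(487, -205, 164) -> [0.0534 0.0066 0.072 ]
(487, -188, 164) -> [0.0874 0.0064 0.0721]
```

```bash
python3 -m pendant '0 0.006 0.036 0 0 0; 0.02 0.006 0.072 0 0 0; 0.04 0.006 0.072 0 0 0; 0.06 0.006 0.072 0 0 0; 0.07 0.006 0.072 0 0 0; 0.077 0.006 0.072 0 0 0; 0.084 0.006 0.072 0 0 0; 0.09 0.006 0.072 0 0 0; 0.096 0.006 0.072 0 0 0; 0.102 0.006 0.072 0 0 0; 0.108 0.006 0.072 0 0 0; 0.114 0.006 0.072 0 0 0'; python3 -c "
from h import *
calc()"
```

```text
t: 7.98
tool_pos: [489.3, -178.5, 168.7]
ee_rot: [2.227, 2.211, -0.0]
wrist_force: [0.1, -4.8, 3.9]
opening: -0.1
grasp_force: 2.5
t 7.98 p [ 489.3 -178.5  168.7] turn share [ 0.003  0.004 -0.009] F [ 0.1 -4.8  3.9]
```

```bash
python3 -m pendant '0.007 0 0 0 0 0; 0.014 0 0 0 0 0; 0.021 0 0 0 0 0; 0.028 0 0 0 0 0; 0.035 0 0 0 0 0; 0.042 0 0 0 0 0; 0.049 0 0 0 0 0; 0.056 0 0 0 0 0; 0.063 0 0 0 0 0; 0.07 0 0 0 0 0; 0.077 0 0 0 0 0; 0.084 0 0 0 0 0'
python3 - <<'E'
from h import *
calc()
p,d=manip.capture('top');q,e=manip.capture('side')
im=np.zeros((450,800,3),np.uint8);im[:300,:400]=cv2.resize(p[185:245,320:400],(400,300));im[:,400:]=cv2.resize(q[180:270,280:360],(400,450))
cv2.imwrite('pics/t4.png',im[...,::-1])
E
```

```text
t: 8.98
tool_pos: [488.8, -134.0, 167.7]
ee_rot: [-2.227, -2.216, 0.0]
wrist_force: [0.9, -2.7, 1.7]
opening: 0.2
grasp_force: 1.3
t 8.98 p [ 488.8 -134.   167.7] turn share [-0.    -0.    -0.006] F [ 0.9 -2.7  1.7]
```

View pics/t4.png

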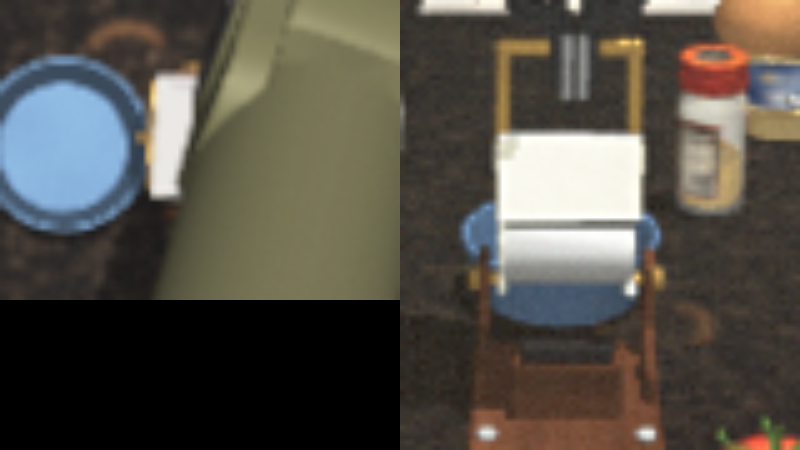

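The caddy is tipped to about 0.37 rad, with the fingertips at side crop (575,70) behind the bar. The bowl is still in place.

```bash
python3 -m pendant '0.006 0 0 0 0 0; 0.012 0 0 0 0 0; 0.018 0 0 0 0 0; 0.024 0 0 0 0 0; 0.03 0 0.001 0 0 0; 0.036 0 0.002 0 0 0; 0.042 0 0.003 0 0 0; 0.048 0 0.004 0 0 0; 0.054 0 0.005 0 0 0; 0.06 0 0.006 0 0 0; 0.066 0 0.007 0 0 0; 0.072 0 0.008 0 0 0' && python3 -m pendant '0.005 0 0.001 0 0 0; 0.01 0 0.002 0 0 0; 0.015 0 0.004 0 0 0; 0.02 0 0.006 0 0 0; 0.025 0 0.008 0 0 0; 0.03 0 0.01 0 0 0; 0.035 0 0.012 0 0 0; 0.04 0 0.014 0 0 0; 0.045 0 0.016 0 0 0; 0.05 0 0.018 0 0 0; 0.05 0 0.018 0 0 0; 0.05 0 0.018 0 0 0'
python3 - <<'E'
from h import *
calc()
p,d=manip.capture('top');q,e=manip.capture('side')
im=np.zeros((450,800,3),np.uint8);im[:300,:400]=cv2.resize(p[185:245,320:400],(400,300));im[:,400:]=cv2.resize(q[180:270,280:360],(400,450))
cv2.imwrite('pics/t5.png',im[...,::-1])
E
```

```text
t: 10.08
tool_pos: [489.1, -98.2, 163.6]
ee_rot: [-2.227, -2.216, 0.0]
wrist_force: [1.4, -2.4, -0.4]
opening: -0.2
grasp_force: 1.0
t: 11.08
tool_pos: [489.2, -73.4, 154.7]
ee_rot: [-2.227, -2.216, 0.0]
wrist_force: [0.3, -1.1, -0.6]
opening: 0.0
grasp_force: 0.5
t 11.08 p [489.2 -73.4 154.7] turn share [-0.     0.    -0.006] F [ 0.3 -1.1 -0.6]
```

View pics/t5.png

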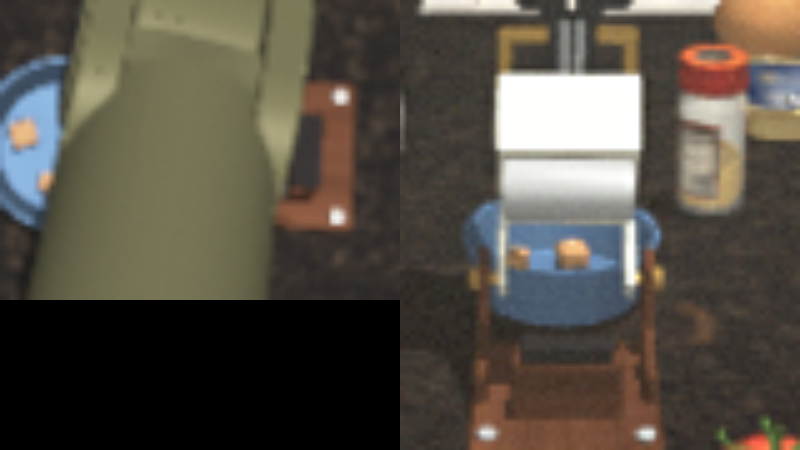

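At about 0.82 rad, lumps are already in the bowl at top crop (25,133) and (45,180) and side crop (518,258) and (573,252). I'll tip a little further, hold, then let it back.

```bash
python3 -m pendant '0.004 0 0.002 0 0 0; 0.008 0 0.004 0 0 0; 0.012 0 0.006 0 0 0; 0.016 0 0.008 0 0 0; 0.02 0 0.01 0 0 0; 0.024 0 0.01 0 0 0; 0.024 0 0.01 0 0 0; 0.024 0 0.01 0 0 0; 0.024 0 0.01 0 0 0; 0.024 0 0.01 0 0 0' && python3 -m pendant '-0.005 0 -0.002 0 0 0; -0.01 0 -0.004 0 0 0; -0.015 0 -0.006 0 0 0; -0.02 0 -0.008 0 0 0; -0.025 0 -0.01 0 0 0; -0.03 0 -0.012 0 0 0; -0.036 0 -0.014 0 0 0; -0.042 0 -0.016 0 0 0; -0.048 0 -0.018 0 0 0; -0.054 0 -0.02 0 0 0; -0.06 0 -0.021 0 0 0; -0.066 0 -0.022 0 0 0'
```

```text
t: 12.02
tool_pos: [489.1, -61.6, 149.8]
ee_rot: [-2.227, -2.215, 0.0]
wrist_force: [0.1, -0.2, 0.2]
opening: 0.2
grasp_force: 0.4
t: 13.02
tool_pos: [489.1, -95.0, 160.9]
ee_rot: [2.227, 2.215, -0.0]
wrist_force: [-0.4, -0.4, 0.5]
opening: -0.1
grasp_force: 0.7
```

```bash
python3 -m pendant '-0.006 0 -0.001 0 0 0; -0.012 0 -0.002 0 0 0; -0.018 0 -0.002 0 0 0; -0.024 0 -0.003 0 0 0; -0.03 0 -0.003 0 0 0; -0.036 0 -0.003 0 0 0; -0.042 0 -0.003 0 0 0; -0.048 0 -0.003 0 0 0; -0.054 0 -0.003 0 0 0; -0.06 0 -0.003 0 0 0; -0.066 0 -0.003 0 0 0; -0.072 0 -0.003 0 0 0'
cat > see.py <<'E'
from h import *
q,e=manip.capture('side');P=cloud('side',e)
hs=cv2.cvtColor(q,cv2.COLOR_RGB2HSV)
b=cv2.inRange(hs,(15,110,90),(32,255,255))>0
b&=(P[...,2]>140)&(P[...,2]<210)&(abs(P[...,0]-487)<50)&(P[...,1]<0)
print("bar pts",b.sum(),np.median(P[b],0).round(1),P[b].max(0).round(1))
calc()
E
python3 see.py
```

```text
t: 14.02
tool_pos: [488.9, -131.0, 162.3]
ee_rot: [2.227, 2.216, -0.0]
wrist_force: [-0.0, -1.2, 2.2]
opening: 0.1
grasp_force: 1.2
bar pts 138 [ 469.4 -120.9  180. ] [ 527.3 -111.1  200. ]
t 14.07 p [ 488.8 -131.7  162.3] turn share [-0.     0.001 -0.008] F [ 0.5 -3.6  1.3]
```

The caddy follows the fingers (bar y ≈ −115), so I'll continue lowering.

```bash
python3 -m pendant '-0.006 0 0 0 0 0; -0.012 0 0 0 0 0; -0.018 0 0 0 0 0; -0.024 0 0 0 0 0; -0.03 0 0 0 0 0; -0.036 0 0 0 0 0; -0.042 0 0 0 0 0; -0.048 0 0 0 0 0; -0.054 0 0 0 0 0; -0.06 0 0 0 0 0; -0.066 0 0 0 0 0; -0.072 0 0 0 0 0' && python3 -m pendant '-0.004 0 0 0 0 0; -0.008 0 0 0 0 0; -0.012 0 0 0 0 0; -0.016 0 0 0 0 0; -0.02 0 0 0 0 0; -0.024 0 0 0 0 0; -0.028 0 0 0 0 0; -0.032 0 0 0 0 0; -0.036 0 0 0 0 0; -0.05 0 0 0 0 0; -0.08 0 0 0 0 0; -0.12 0 0 0 0 0'; python3 see.py
```

```text
t: 15.07
tool_pos: [488.8, -166.9, 162.3]
ee_rot: [2.227, 2.216, 0.0]
wrist_force: [-0.4, -2.0, -1.7]
opening: -0.1
grasp_force: 1.3
t: 16.07
tool_pos: [489.1, -225.2, 162.5]
ee_rot: [-2.223, -2.219, -0.003]
wrist_force: [0.4, -0.3, -0.0]
opening: -0.3
grasp_force: 0.0
bar pts 113 [ 468.8 -172.4  171.1] [ 526.8 -165.   209.2]
t 16.12 p [ 488.4 -231.2  162.8] turn share [ 0.001  0.003 -0.009] F [ 0.3 -4.9  1.1]
```

```bash
python3 -m pendant '-0.03 0 -0.06 0 0 0; -0.05 0 -0.12 0 0 0; -0.1 0 -0.2 0 0 0; -0.16 0 -0.25 0 0 0; -0.22 0 -0.25 0 0 0; -0.28 0 -0.25 0 0 0; -0.3 0 -0.25 0 0 0; -0.3 0 -0.25 0 0 0; -0.3 0 -0.25 0 0 0; -0.3 0 -0.25 0 0 0; -0.3 0 -0.25 0 0 0'; python3 see.py
python3 - <<'E'
from h import *
p,d=manip.capture('top');q,e=manip.capture('side')
im=np.zeros((450,800,3),np.uint8);im[:300,:400]=cv2.resize(p[185:245,320:400],(400,300));im[:,400:]=cv2.resize(q[180:270,280:360],(400,450))
im[310:450,:400]=cv2.resize(p[145:285,200:440][:, :],(400,233))[:140]
cv2.imwrite('pics/t6.png',im[...,::-1])
E
```

```text
t: 17.03
tool_pos: [488.3, -374.7, 287.2]
ee_rot: [-2.224, -2.218, -0.002]
wrist_force: [0.6, 0.4, -0.0]
opening: 0.1
grasp_force: 0.0
bar pts 179 [ 487.1 -172.2  177.6] [ 526.6 -164.6  185.6]
t 17.08 p [ 488.2 -374.9  287.3] turn share [ 0.    -0.001 -0.004] F [ 0.4 -0.4  0.3]
```

View pics/t6.png

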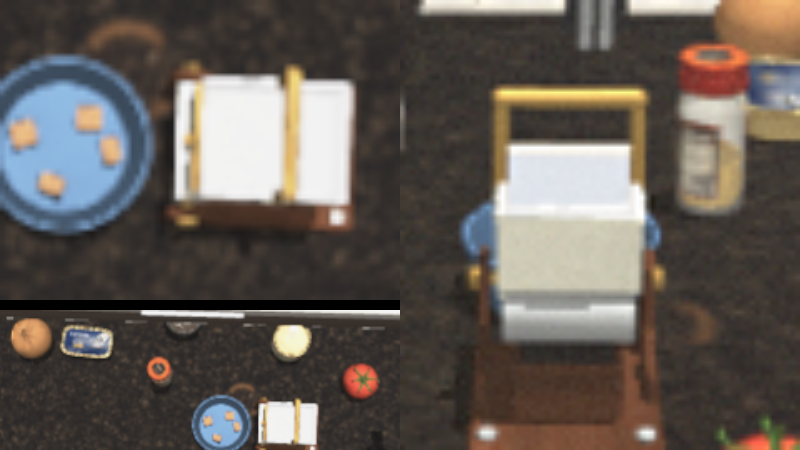

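All four lumps are in the bowl, at top crop (23,133), (90,118), (112,150) and (50,183). The caddy is down with the bar at x≈292, where it was before tipping, and the arm is clear.

```bash
python3 -c "
from bench import manip
print(manip.hand_in())"
```

```text
the job is handed in; nothing more can be done
None
```

I handed the job in: the last pictures show all four sugar lumps in the bowl under the mouth, the caddy back down on its rest, the arm clear and no sign of anything else moved; the flap could not be seen shut, and no verdict came back.

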